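# Open the child-safe battery drawer of the kitchen scale with the cake tester

### The job

The kitchen scale's battery is flat: open its child-safe battery drawer. Take the cake tester out of its wooden block, put its pin into the drawer's round recess, press the orange catch down gently - only as hard as its spring asks, it is thin plastic - and, keeping it down, push the drawer out towards the scale's front with the pin until it is fully out; then let the catch spring up again and stand the tester upright in its block, fully home. Handle the scale only with the tester and leave everything else where it is.

Things in the scene. Friction and masses are not known exactly. Their poses are not given: they have to be found in the camera images.
- scale: white kitchen scale on rubber feet, it does not shift: 210 (x) x 230 (y) x 50 mm high. Origin at the centre of its underside, its front faces its own -x. The front deck with the display is 40 mm high; the steel platter behind it (from x = -38 to 102 mm, 220 mm wide) is 50 mm high. The grey battery drawer is at the front, left of the display: the drawer's top strip (28 x 75 mm) is flush with the deck, with the recess in its middle
- recess (a point): centre of the mouth of the round recess in the drawer's top strip (in the scale's frame at x = -92.5, y = 55, z = 39.5 mm when shut); it moves with the drawer. Same axes as the scale: z up, the drawer slides out along -x. The recess is a hole of 10 mm diameter with a 1.5 mm chamfer. On its floor is the catch's orange cap, filling the hole; with the catch up it sits somewhere between 6 and 12 mm below the mouth, differently on each scale, so it must be found by feel
- drawer (a joint): how far the drawer is out, m: 0 shut, 0.040 at its end stop. Its guides rub with about 2.5 N. With the catch up it is locked when shut, and it locks again at 13 mm and at 26 mm if the catch is let up on the way; from 34 mm on it is past the last rib: fully out
- catch (a joint): how far the catch is pressed down against its spring, m: 0 up, 0.005 at its bottom stop. The spring takes about 2.3 N to start and 0.6 N per mm more; the drawer is free once it is 3.2 mm down (about 4.3 N), bottom stop at about 5.3 N. It must stay down while the drawer moves. More than 18 N from the tester on any part of the scale breaks something
- tester_grip (a point): the middle of the cake tester's dark wooden handle (16 x 16 mm square, 46 mm high, faces along this point's x and y). z points from the tip to the handle. The steel pin's tip is 60 mm below this point on the same axis; the pin is 5 mm thick and 33 mm long with a slightly tapered end; above it sits a brass collar of 22 mm diameter, 4 mm high, whose underside is 27 mm below this point. 60 g. It stands upright in the block, collar on the block's top
- tester_tip (a point): the very end of the cake tester's steel pin, on its axis; same axes as tester_grip
- block_hole (a point): centre of the mouth of the hole in the top of the light wooden block (56 x 56 x 38 mm, does not shift); hole 9 mm diameter with a 2 mm chamfer, 36 mm deep, straight down
- fresh_battery: round battery, 15 mm diameter, 50 mm high, standing on end; origin at the centre of its underside
- timer: red and white wind-up kitchen timer, 71 mm diameter, 69 mm high; origin at the centre of its underside
- mug: striped mug with a handle, 84 mm diameter, 95 mm high; origin at the centre of its underside
- mandarin: mandarin, 55 mm diameter; origin at its underside

How it is judged:
On the way, in this order (a step that is already met when the one before it is completed fails the run):
1. the cake tester is out of its block (z of tester_tip in the frame of block_hole above 0.005 m), for 0.1 s.
2. the catch is pressed down with the tester while the drawer is still shut (value of joint catch above 0.003 m and value of joint drawer below 0.006 m and contact force between tester and scale above 2 N), for 0.1 s.
3. the drawer is pushed past its last rib with the catch held down by the tester (value of joint catch above 0.002 m and value of joint drawer above 0.029 m and contact force between tester and scale above 2 N).
At the end, for the whole second after the job is handed in: the drawer is fully out (34 mm or more of its 40 mm), the catch is up again (less than 1 mm down), and the tester stands at rest in its block, upright within 0.06 rad, collar within 3 mm of the block's top (value of joint drawer above 0.034 m and value of joint catch below 0.001 m and horizontal distance between tester_tip and block_hole below 0.006 m and z of tester_tip in the frame of block_hole below -0.03 m and angle between tester_tip's own z axis and vertical below 0.06 rad and linear speed of tester below 0.02 m/s); the robot touches nothing.
It fails at once if the tester presses any part of the scale with more than 18 N (contact force between tester and scale above 18 N).
It fails at once if the gripper or arm touches the scale (contact force between any of the fingers, the arm and scale above 2 N).
It fails at once if a bystander is moved by more than 25 mm (distance of any of fresh_battery, timer, mug, mandarin from where it was at the start of the episode above 0.025 m).
It also fails if it takes over 58 s, if anything falls off the work surface, if the arm or the gripper's body presses on something with over 40 N, if the wrist force passes 120 N, or if a joint passes its speed limit or range.

### The arm

A 6-joint arm with a two-finger parallel gripper is mounted at the origin on a cart in front of the work surface, level with it; the furniture and walls round the work are solid. World frame = base frame: x ahead of the robot, y to its left, z up, the work surface at z = 0. Lengths are in m, angles in rad, forces in N, time in s.
With the tool pointing down it reaches from about 0.25 to 0.775 m from the base axis. Payload 4 kg.
Tool frame: the origin (TCP) lies at the very end of the fingers, on their centre line; the grasp point (between the pads) lies 19 mm behind it (robot.pinch_z is the distance from the TCP to the grasp point, in m); z points along the fingers, y is the line along which they close (so a half turn about z gives the same grasp; the last joint's range is limited). The gripper opens to 94 mm and grips with 3 to 60 N. Pads are 16 mm wide; open, the fingers measure 119 mm over their backs; the gripper's body (75 mm by 177 mm) begins 78 mm behind the grasp point.
Start: joints at [-1.232, 0.087, 1.371, -0, 1.684, -0.103], TCP at [0.235, -0.497, 0.206] pointing down, gripper open.
Joint ranges: [-3.1, 3.1], [-0.76, 2.03], [0.27, 2.55], [-1.08, 4.22], [0.17, 2.65], [-2.57, 2.57]. Speed limits (rad/s): [2.79, 2.79, 3.14, 3.14, 3.14, 3.14].

### API

Orientations are given as [roll, pitch, yaw] about the fixed x, y, z axes, in that order (R = Rz(yaw) Ry(pitch) Rx(roll)).
In Python, from bench import robot gives the robot as it stands.
- The arm moves only by the tool arm_command, never from a script. Its argument "targets" is one flat list of numbers, 7 for each row, row after row: the turn, a rotation vector about the tool's x, y, z in degrees, then the shift along the tool's x, y, z in mm, then the closure, from -1 (fully open) to 1 (shut). In form: [ax, ay, az, x, y, z, hand, ax, ay, az, x, y, z, hand, ...]. A call has 1 to 20 rows; each row is the pose to reach, as a shift and turn from the pose commanded when the call began, along the tool's axes at that moment; what a row does not reach only later rows make up. A row lasts 1/10 s, in which the tool goes at most 50 mm and 8.59 degrees, less where a joint would pass 70% of its speed; a pose out of reach is approached as far as the arm can. A call with a gripper value outside its range is refused whole. The fingers move at their own pace and stop on an object; the grip force is fixed at half the most. Time passes only in rows, so rows that repeat a pose let the fingers close. It gives the time, the measured TCP pose, the force, the opening and the grip force at its end, in the units of the state.
- robot.get_obs(): the state, without advancing time (a new reading comes with each control period).
- robot.snapshot(name): name is "scene" or "top" or "wrist"; returns a dict with "color" (480x640x3 uint8, red, green, blue), "range_z" (480x640 float32, m along the optical axis (not along the pixel's ray), 0 where there is no reading), "fx", "fy", "cx", "cy" (pixels), "T" (4x4, takes a point from camera to world coordinates); the wrist camera has in their place "T_tool_cam" (4x4, takes a point from camera to tool coordinates, whose origin is the TCP and whose axes are the flange's). Camera axes: x right, y down, z forward; pixel columns grow to the right and rows downward; lengths in m; the calibration is good to about 2 mm. A picture is of the moment at which its call begins: read the wrist's pose just before it.
- robot.close_job(): hands the job in; it is judged then, once.
The state is a dict: "time": time; "joint_positions": joint angles; "qvel": joint speeds; "joint_torque": joint torques, N m; "tool_pos": TCP position; "ee_rot": TCP orientation; "wrist_force": force on the tool from outside, world axes, zero at the start; "wrist_torque": the same for the moment, N m; "width": finger opening in m; "finger_force": force on a finger pad.
Only numpy, scipy, OpenCV 4.12 (cv2) and the standard library are available. Lean on these libraries where they do the work, as an engineer would, in place of code of your own. Each camera call takes 0.05 s, during which the arm holds its last target. There are 200 camera calls.

## Working session

There is one attempt and no reset: what is moved stays moved. The work goes in short steps, Python scripts to look and compute and a tool call to move; the robot and the scene stay as the last step left them, time stands still between calls to the robot, and variables do not carry over. Pictures are saved under pics/ and viewed, at most 10 in all, crops included, and the job is handed in when it is done.

Besides the shell and the picture viewer there is one more tool, called after "Emit:" as name(argument=value, ...) on one line, values as JSON. arm_command: Moves the arm, as the interface text tells. Its arguments: {"type":"object","properties":{"targets":{"type":"array"}},"required":["targets"]}

```bash
mkdir -p pics; cat > h.py <<'E'
import numpy as np,cv2
from bench import robot
def pts(s,T=None):
    T=s["T"] if T is None else T
    v,u=np.mgrid[0:480,0:640]; z=s["range_z"]
    P=np.stack([(u-s["cx"])/s["fx"]*z,(v-s["cy"])/s["fy"]*z,z],-1)
    return P@T[:3,:3].T+T[:3,3]
def ray(s,u,v,h,T=None):
    T=s["T"] if T is None else T
    d=T[:3,:3]@np.array([(u-s["cx"])/s["fx"],(v-s["cy"])/s["fy"],1.]); o=T[:3,3]
    return o+d*(h-o[2])/d[2]
def save(n,s): cv2.imwrite(f"pics/{n}.png",s["color"][...,::-1])
E
python3 - <<'E'
from h import *
o=robot.get_obs(); print({k:np.round(v,3) for k,v in o.items()}, robot.pinch_z)
s=robot.snapshot("top"); save("top",s); np.savez("top.npz",**s)
c=robot.snapshot("scene"); np.savez("scene.npz",**c)
cv2.imwrite("pics/both.png",cv2.resize(np.vstack([s["color"],c["color"]])[...,::-1],None,fx=.6,fy=.6))
E
```

```text
{'time': np.float64(0.0), 'joint_positions': array([-1.232,  0.088,  1.372, -0.   ,  1.684, -0.103]), 'qvel': array([-0.001,  0.002, -0.001,  0.   , -0.003, -0.   ]), 'joint_torque': array([-2.0000e-03, -3.4018e+01, -3.0243e+01,  7.2000e-02,  3.3000e-02,
       -0.0000e+00]), 'tool_pos': array([ 0.235, -0.497,  0.204]), 'ee_rot': array([-3.139, -0.   ,  0.442]), 'wrist_force': array([-0.389, -0.304,  0.693]), 'wrist_torque': array([ 0.003, -0.064, -0.032]), 'finger_force': np.float64(0.0), 'width': np.float64(0.094)} 0.0188
```

View pics/top.png

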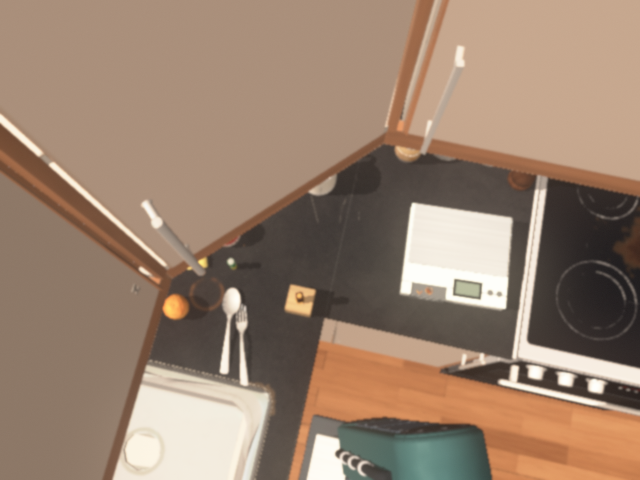

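View pics/both.png

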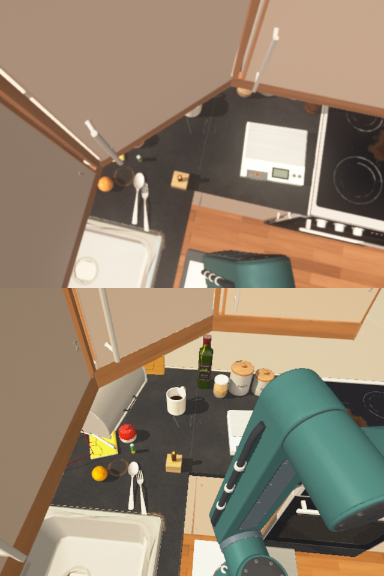

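The top picture shows the block at about (300,300) with the tester in it, and the scale at (408–512, 205–308). The grey drawer with its orange recess is at about (430,292), the display at (467,289), the mandarin at (176,306) and the battery at (232,263). Upper cabinets overhang the back.

```bash
python3 - <<'E'
from h import *
s=dict(np.load("top.npz")); P=pts(s)
print(np.round(s["T"],3).tolist(), s["fx"])
hsv=cv2.cvtColor(s["color"],cv2.COLOR_RGB2HSV)
# scale blob
v,u=np.mgrid[0:480,0:640]
m=((P[...,2]>.03)&(P[...,2]<.07)&(u>385)&(u<525)&(v>190)&(v<320)).astype(np.uint8)
c=max(cv2.findContours(m,0,2)[0],key=cv2.contourArea); r=cv2.minAreaRect(c); print("scale px",r)
for b in cv2.boxPoints(r): print(np.round(ray(s,*b,.045),4))
om=((hsv[...,0]>3)&(hsv[...,0]<20)&(hsv[...,1]>120)&(u>410)&(u<450)&(v>280)&(v<303))
print("orange",om.sum(),[ (int(a),int(b)) for b,a in np.argwhere(om)])
if om.sum(): print(ray(s,u[om].mean(),v[om].mean(),.032))
g=((hsv[...,1]<60)&(hsv[...,2]>70)&(hsv[...,2]<165)&(u>405)&(u<450)&(v>275)&(v<305)).astype(np.uint8)
c=max(cv2.findContours(g,0,2)[0],key=cv2.contourArea); r=cv2.minAreaRect(c); print("grey",r,ray(s,*r[0],.04))
# block
m=((P[...,2]>.02)&(P[...,2]<.05)&(u>275)&(u<330)&(v>275)&(v<325)).astype(np.uint8)
c=max(cv2.findContours(m,0,2)[0],key=cv2.contourArea); r=cv2.minAreaRect(c); print("block",r,ray(s,*r[0],.038))
for b in cv2.boxPoints(r): print(np.round(ray(s,*b,.038),4))
m=(P[...,2]>.06)&(P[...,2]<.12)&(u>275)&(u<330)&(v>275)&(v<325)
print("handle",m.sum(),np.median(P[m],0) if m.sum() else 0)
for x,y in[(300,300),(430,270),(430,200),(410,160),(350,240),(390,130),(232,263)]: print(x,y,np.round(P[y,x],3))
big=np.hstack([cv2.resize(s["color"][275:325,270:340],None,fx=5,fy=5,interpolation=2),cv2.resize(s["color"][265:315,400:470],None,fx=5,fy=5,interpolation=2)])
cv2.imwrite("pics/crop.png",big[...,::-1])
c=dict(np.load("scene.npz"));Q=pts(c); 
for cab in [P,Q]:
  k=(cab[...,2]>.3)&(cab[...,2]<1.2)&(np.hypot(cab[...,0],cab[...,1])>.35)&(cab[...,0]>0.1)
  h=cab[k]; print("overhead zmin",np.percentile(h[:,2],[0,1,5,50]))
E
```

```text
[[0.22, -0.942, 0.252, 0.215], [-0.976, -0.212, 0.056, 0.176], [0.001, -0.258, -0.966, 1.309], [0.0, 0.0, 0.0, 1.0]] 583.6201182811923
scale px ((457.96026611328125, 255.32225036621094), (105.29932403564453, 94.06365203857422), 7.037940979003906)
[0.4709 0.0459 0.045 ]
[0.689  0.0599 0.045 ]
[ 0.7108 -0.1774  0.045 ]
[ 0.493  -0.1814  0.045 ]
orange 7 [(427, 290), (428, 290), (427, 291), (428, 291), (429, 291), (428, 292), (429, 292)]
[ 0.49725625 -0.01423881  0.032     ]
grey ((427.5, 294.5), (19.0, 43.0), 90.0) [ 0.48755073 -0.01331766  0.04      ]
block ((299.25885009765625, 299.33526611328125), (25.814725875854492, 26.357053756713867), 12.528807640075684) [0.41536674 0.25968601 0.038     ]
[0.3863 0.2876 0.038 ]
[0.4447 0.2887 0.038 ]
[0.4447 0.2315 0.038 ]
[0.3864 0.2311 0.038 ]
handle 66 [0.41419767 0.25933465 0.08807856]
300 300 [0.409 0.256 0.07 ]
430 270 [ 0.544 -0.01   0.038]
430 200 [ 0.721  0.014 -0.   ]
410 160 [0.798 0.081 0.029]
350 240 [0.582 0.179 0.002]
390 130 [0.618 0.154 0.514]
232 263 [0.461 0.423 0.046]
overhead zmin [0.45044152 0.46492813 0.51435453 0.77021283]
overhead zmin [0.30032517 0.45668332 0.46805652 0.57505634]
```

View pics/crop.png

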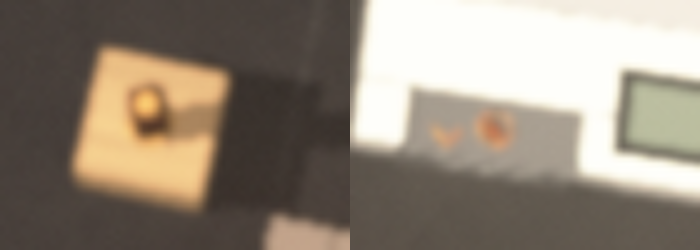

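The crop shows the block with the tester at (150,105). On the scale, the recess is the orange ring at crop (495,128), which is image pixel (429,290.6), with a small orange arrow to its left. I'll work out a viewing pose for the wrist camera above the recess next.

```bash
cat >> h.py <<'E'
from scipy.spatial.transform import Rotation as Ro
def toolT():
    o=robot.get_obs(); T=np.eye(4); T[:3,:3]=Ro.from_euler("xyz",o["ee_rot"]).as_matrix(); T[:3,3]=o["tool_pos"]; return T
def cmd(p,yaw):
    """row (rotvec deg, shift mm) from the measured pose to pose p, pointing down, yaw"""
    T=toolT(); R=Ro.from_euler("xyz",[np.pi,0,yaw]).as_matrix()
    d=T[:3,:3].T@(np.array(p)-T[:3,3])*1e3
    rv=Ro.from_matrix(T[:3,:3].T@R).as_rotvec(degrees=True)
    return np.round(np.r_[rv,d],2)
E
python3 - <<'E'
from h import *
w=robot.snapshot("wrist"); print(np.round(w["T_tool_cam"],3).tolist(),w["fx"],w["cx"],w["cy"])
s=dict(np.load("top.npz")); P=pts(s); c=dict(np.load("scene.npz")); Q=pts(c)
A=np.vstack([P.reshape(-1,3),Q.reshape(-1,3)])
k=(A[:,2]>.4)&(A[:,2]<.6)&(A[:,0]>.25)
B=A[k]
for y in np.arange(-.4,.9,.1):
    b=B[abs(B[:,1]-y)<.05]
    if len(b)>20: print(round(y,1),np.round(np.percentile(b[:,0],1),3),np.round(b[:,2].min(),3))
for yw in (0,.44,.08): print(cmd((.40,-.015,.20),yw))
print(cmd((.41,.2,.2),0))
E
```

```text
[[0.0, -0.967, -0.256, 0.074], [1.0, 0.0, -0.0, -0.001], [0.0, -0.256, 0.967, -0.18], [0.0, 0.0, 0.0, 1.0]] 356.9173301883457 318.4905368842904 238.25847905046555
-0.3 0.54 0.453
-0.2 0.619 0.452
-0.1 0.619 0.453
-0.0 0.619 0.453
0.1 0.582 0.451
0.2 0.521 0.45
0.3 0.414 0.452
0.4 0.252 0.452
0.5 0.331 0.524
0.6 0.414 0.523
[-9.0000e-02  1.0000e-02  2.5310e+01  3.5517e+02 -3.6501e+02  5.2300e+00]
[-9.0000e-02 -1.0000e-02  1.0000e-01  3.5517e+02 -3.6501e+02  5.2300e+00]
[-9.0000e-02  1.0000e-02  2.0730e+01  3.5517e+02 -3.6501e+02  5.2300e+00]
[-9.0000e-02  1.0000e-02  2.5310e+01  4.5613e+02 -5.5509e+02  5.5600e+00]
```

Emit:
arm_command(targets=[0, 0, 20.7, 419, -335, 54, -1, 0, 0, 20.7, 419, -335, 54, -1, 0, 0, 20.7, 419, -335, 54, -1, 0, 0, 20.7, 419, -335, 54, -1, 0, 0, 20.7, 419, -335, 54, -1, 0, 0, 20.7, 419, -335, 54, -1, 0, 0, 20.7, 419, -335, 54, -1, 0, 0, 20.7, 419, -335, 54, -1, 0, 0, 20.7, 419, -335, 54, -1, 0, 0, 20.7, 419, -335, 54, -1, 0, 0, 20.7, 419, -335, 54, -1, 0, 0, 20.7, 419, -335, 54, -1, 0, 0, 20.7, 419, -335, 54, -1, 0, 0, 20.7, 419, -335, 54, -1, 0, 0, 20.7, 419, -335, 54, -1])

```text
time: 1.65
tool_pos: [0.4704, -0.0165, 0.1517]
ee_rot: [3.141, -0.0, 0.078]
wrist_force: [0.1, -0.3, -0.1]
width: 0.0941
finger_force: 0.0
```

```bash
python3 - <<'E'
from h import *
T=toolT(); w=robot.snapshot("wrist"); np.savez("w1.npz",T=T@w["T_tool_cam"],**{k:w[k] for k in w}); save("w1",w)
W=T@w["T_tool_cam"]; hsv=cv2.cvtColor(w["color"],cv2.COLOR_RGB2HSV)
m=((hsv[...,0]>3)&(hsv[...,0]<20)&(hsv[...,1]>120)).astype(np.uint8)
n,l,st,ce=cv2.connectedComponentsWithStats(m)
for i in range(1,n):
    if st[i,4]>8: print(st[i],ce[i].round(1),ray(w,*ce[i],.035,W).round(4))
E
```

```text
[310 193  19  19 231] [318.7 201.2] [ 0.4975 -0.0143  0.035 ]
[286 205  16  10  53] [293.5 209.5] [0.4888 0.0063 0.035 ]
[   0  228   64   73 2927] [ 34.5 259.5] [0.427  0.2287 0.035 ]
[217 288  35  74 986] [241.1 321.1] [0.3818 0.0478 0.035 ]
[ 350  297   89   65 4507] [387.9 332.7] [ 0.3806 -0.0876  0.035 ]
[ 462  303  178   59 3396] [531.  320.9] [ 0.4027 -0.2166  0.035 ]
[  74  344   46   75 1654] [ 91.6 381.3] [0.3068 0.1895 0.035 ]
[ 518  344   46   75 1658] [545.5 381.2] [ 0.3408 -0.2452  0.035 ]
[  287   399   353    59 10618] [451.6 436.1] [ 0.2705 -0.1664  0.035 ]
[193 400   6  12  17] [195.4 405.4] [0.2872 0.0904 0.035 ]
[181 422   7  15  19] [184.3 428.6] [0.2588 0.1017 0.035 ]
```

View pics/w1.png

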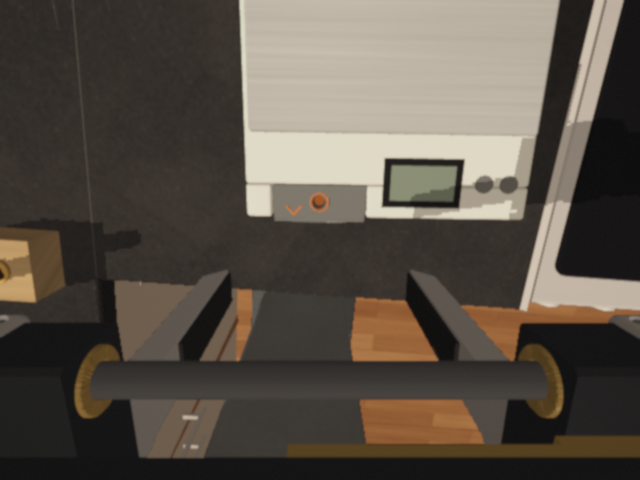

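The wrist picture shows the recess ring at (319,202), the front edge of the scale running from (247,216) to (525,220), and the block at far left (0–62, 230–300). I'll move over to the tester.

Emit:
arm_command(targets=[0, 0, 4.5, -48, -281, 22, -1, 0, 0, 4.5, -48, -281, 22, -1, 0, 0, 4.5, -48, -281, 22, -1, 0, 0, 4.5, -48, -281, 22, -1, 0, 0, 4.5, -48, -281, 22, -1, 0, 0, 4.5, -48, -281, 22, -1, 0, 0, 4.5, -48, -281, 22, -1, 0, 0, 4.5, -48, -281, 22, -1, 0, 0, 4.5, -48, -281, 22, -1])

```text
time: 2.6
tool_pos: [0.4009, 0.2596, 0.1297]
ee_rot: [3.141, -0.001, -0.0]
wrist_force: [1.0, -0.6, -0.2]
width: 0.0939
finger_force: 0.0
```

```bash
python3 - <<'E'
from h import *
w=dict(np.load("w1.npz")); W=w["T"]
print("recess",ray(w,318.6,201.5,.0395,W).round(4))
a=ray(w,250,216.5,.04,W);b=ray(w,523,220,.04,W);print("yaw front",np.arctan2(b[0]-a[0],a[1]-b[1]))
g=cv2.cvtColor(w["color"],cv2.COLOR_RGB2GRAY)
e=[(u,140+np.argmin(np.diff(g[120:150,u].astype(int)))-20) for u in range(260,530,10)]; print(e[:3],e[-3:])
T=toolT(); w=robot.snapshot("wrist"); W=T@w["T_tool_cam"]; w["T"]=W; np.savez("w2.npz",**w); save("w2",w)
P=pts(w); m=(abs(P[...,2]-.088)<.006)&(np.hypot(P[...,0]-.414,P[...,1]-.259)<.03)
c=max(cv2.findContours(m.astype(np.uint8),0,2)[0],key=cv2.contourArea); r=cv2.minAreaRect(c); print("top",r,ray(w,*r[0],.088).round(4))
q=np.array([ray(w,*p,.088)[:2] for p in cv2.boxPoints(r)]); print(q.round(4)); d=q[1]-q[0]; print("yaw deg",np.degrees(np.arctan2(d[1],d[0])))
E
```

```text
recess [ 0.4979 -0.0142  0.0395]
yaw front 0.06516183838788617
[(260, np.int64(128)), (270, np.int64(128)), (280, np.int64(129))] [(500, np.int64(132)), (510, np.int64(132)), (520, np.int64(145))]
top ((320.4378967285156, 236.15090942382812), (25.230772018432617, 24.84615707397461), 67.38013458251953) [0.4172 0.2586 0.088 ]
[[0.4218 0.269 ]
 [0.428  0.2544]
 [0.4127 0.2481]
 [0.4063 0.2629]]
yaw deg -66.92530991893486
```

View pics/w2.png

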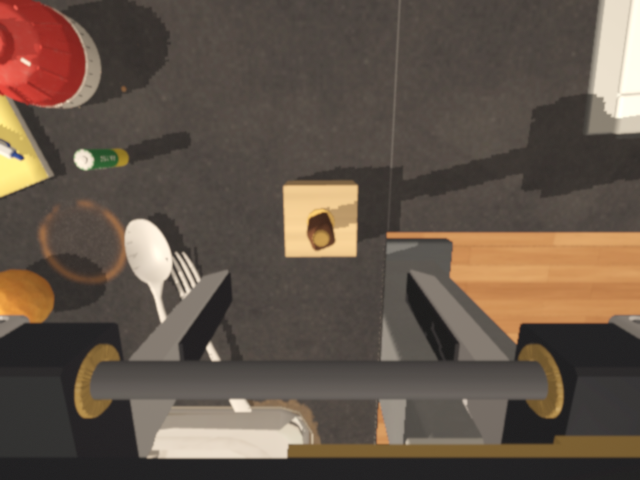

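The picture shows the block at (284–357, 183–257). The tester's dark handle is at (320,235), with its top apparently turned, so I'll check that with a crop.

```bash
python3 - <<'E'
from h import *
w=dict(np.load("w2.npz"))
print("block",[ray(w,*p,.038)[:2].round(4) for p in [(284.5,185.5),(357,184.5),(357,257),(286,257.5),(321,221)]])
cv2.imwrite("pics/c2.png",cv2.resize(w["color"][175:265,275:365],None,fx=6,fy=6,interpolation=2)[...,::-1])
P=pts(w); z=P[200:262,300:345,2]; print((z[::3,::3]*1000).astype(int))
E
```

```text
block [array([0.4439, 0.2855]), array([0.4446, 0.2307]), array([0.3871, 0.2291]), array([0.3867, 0.2857]), array([0.4165, 0.2579])]
[[ 38  37  39  37  38  38  38  39  36  37  38  38  38  39  38]
 [ 37  37  38  37  37  37  37  37  37  39  39  38  37  37  38]
 [ 38  38  38  37  37  38  37  39  37  38  39  37  37  38  37]
 [ 38  37  38  38  38  39  40  42  38  37  39  38  39  38  37]
 [ 37  38  37  38  41  41  42  44  46  43  36  38  38  38  37]
 [ 39  39  37  41  42  47  52  57  59  53  41  37  38  38  39]
 [ 37  38  37  46  53  58  62  67  68  66  42  41  38  38  38]
 [ 37  38  41  58  66  70  72  77  79  77  53  42  37  38  38]
 [ 37  38  39  70  75  78  82  85  86  86  69  41  38  38  38]
 [ 37  38  38  79  85  85  87  88  87  88  81  42  38  37  37]
 [ 37  37  39  86  88  88  89  88  88 309  86  65  38  38  37]
 [ 38  37  38  88  87  89  92  91  91  88  87  79  37  37  38]
 [ 38  37  38  88  89  91  92  92  90  90  88  84  38  39  38]
 [ 38  39  37  87  87  90  91  92  91  91  87  87  39  38  38]
 [ 38  37  38  38  87  91  91  91  92  91  89  87  39  37  37]
 [ 39  38  37  38  87  89  92  91  91  88  86  38  38  37  38]
 [ 38  37  39  38  39  88  87  86  87  38  37  37  38  38  39]
 [ 40  37  37  38  37  38  38  39  39  39  37  38  38  38  38]
 [ 38  38  39  37  37  38  38  39  40  39  37  39  37  39  38]
 [  0   0   0   0   1   0   0   0   0   0   0   0   0   0   0]
 [  0   0  -1   0   0   0   1   0   0   0   1   0   0   0   1]]
```

View pics/c2.png

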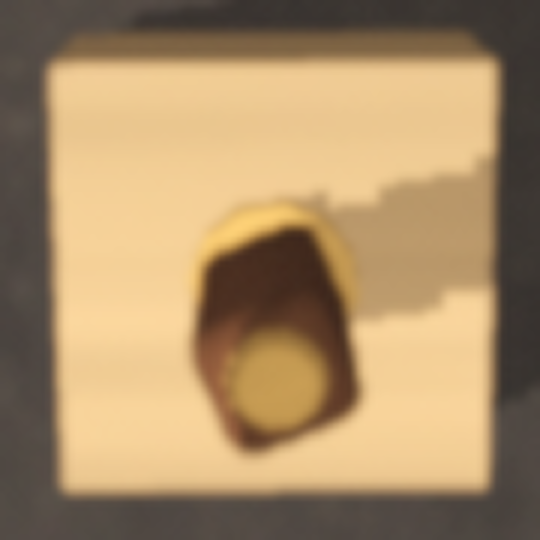

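Emit:
arm_command(targets=[0, 0, -8, 15, 1, 10, -1, 0, 0, -16, 15, 1, 15, -1, 0, 0, -22.5, 15, 1, 25, -1, 0, 0, -22.5, 15, 1, 50, -1, 0, 0, -22.5, 15, 1, 70, -1, 0, 0, -22.5, 15, 1, 81, -1, 0, 0, -22.5, 15, 1, 81, -1, 0, 0, -22.5, 15, 1, 81, 1, 0, 0, -22.5, 15, 1, 81, 1, 0, 0, -22.5, 15, 1, 81, 1, 0, 0, -22.5, 15, 1, 81, 1, 0, 0, -22.5, 15, 1, 81, 1, 0, 0, -22.5, 15, 1, 81, 1, 0, 0, -22.5, 15, 1, 81, 1])

```text
time: 4.05
tool_pos: [0.4152, 0.2601, 0.0485]
ee_rot: [3.141, -0.0, 0.395]
wrist_force: [0.7, 0.3, 0.2]
width: 0.0414
finger_force: 0.0
```

Emit:
arm_command(targets=[0, 0, 0, 0, 0, 0, 1, 0, 0, 0, 0, 0, 0, 1, 0, 0, 0, 0, 0, 0, 1, 0, 0, 0, 0, 0, 0, 1, 0, 0, 0, 0, 0, 0, 1, 0, 0, 0, 0, 0, 0, 1])

```text
time: 4.65
tool_pos: [0.4152, 0.26, 0.0484]
ee_rot: [3.141, 0.0, 0.395]
wrist_force: [-0.8, 0.2, -0.6]
width: 0.0156
finger_force: 30.0
```

Emit:
arm_command(targets=[0, 0, 0, 0, 0, -10, 1, 0, 0, 0, 0, 0, -30, 1, 0, 0, 0, 0, 0, -55, 1, 0, 0, 0, 0, 0, -65, 1, 0, 0, 0, 0, 0, -65, 1])

```text
time: 5.15
tool_pos: [0.4165, 0.2607, 0.1158]
ee_rot: [-3.141, -0.005, 0.395]
wrist_force: [-0.5, -0.1, -0.1]
width: 0.0159
finger_force: 30.0
```

```bash
python3 - <<'E'
from h import *
o=robot.get_obs(); print(o["tool_pos"],o["ee_rot"],o["wrist_force"],o["joint_positions"].round(2))
T=toolT(); w=robot.snapshot("wrist"); w["T"]=T@w["T_tool_cam"]; np.savez("w3.npz",**w)
C=pts(w,w["T_tool_cam"]); m=(abs(C[...,0])<.03)&(abs(C[...,1])<.015)&(C[...,2]>-.03)&(C[...,2]<.05)
for z in np.arange(-.045,.05,.004):
    k=m&(abs(C[...,2]-z)<.002)
    if k.sum()>2: print(round(z,3),k.sum(),C[k].min(0).round(4),C[k].max(0).round(4))
# block hole seen from here
cv2.imwrite("pics/c3.png",cv2.resize(w["color"][120:420,200:440],None,fx=2,fy=2)[...,::-1])
E
```

```text
[0.4165345  0.26074736 0.11579947] [-3.14124848 -0.00469999  0.39473794] [-0.47266834 -0.0744895  -0.1384202 ] [ 0.44 -0.01  1.65  0.    1.5   1.62]
-0.029 167 [ 0.0054 -0.015  -0.0299] [ 0.0093  0.0148 -0.027 ]
-0.025 219 [ 0.0057 -0.0147 -0.027 ] [ 0.0094  0.015  -0.023 ]
-0.021 214 [ 0.0052 -0.0149 -0.023 ] [ 0.0095  0.015  -0.019 ]
-0.017 191 [ 0.0061 -0.0148 -0.0189] [ 0.0093  0.0149 -0.015 ]
-0.013 171 [ 0.0056 -0.0147 -0.015 ] [ 0.0093  0.0147 -0.011 ]
-0.009 176 [ 0.0051 -0.015  -0.011 ] [ 0.0092  0.015  -0.007 ]
-0.005 144 [ 0.0061 -0.0149 -0.007 ] [ 0.0093  0.0148 -0.0031]
-0.001 111 [ 0.0058 -0.0128 -0.003 ] [0.009  0.0129 0.0009]
0.003 41 [ 0.0053 -0.0078  0.001 ] [0.0109 0.0074 0.0049]
0.007 215 [ 0.0043 -0.0103  0.005 ] [0.0112 0.0093 0.0088]
0.011 13 [ 0.0064 -0.008   0.0092] [0.011  0.0082 0.01  ]
0.035 6 [ 0.0021 -0.0015  0.0349] [0.0027 0.0011 0.0368]
0.039 12 [ 0.001  -0.0027  0.0374] [0.0027 0.0018 0.0405]
0.043 4 [ 0.0011 -0.0028  0.0411] [0.0027 0.0018 0.0417]
```

View pics/c3.png

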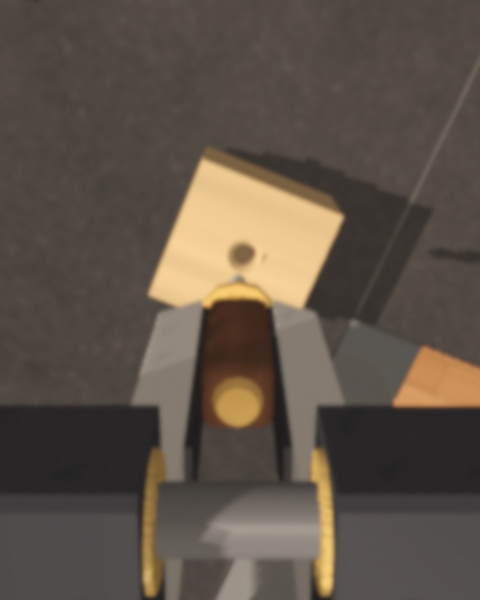

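The crop shows the tester held upright, with the pin tip just below the collar at crop (238,278). The block's hole is visible at crop (242,253), which is image pixel (321,246.5). I'll carry the tester to a hover just short of the recess.

Emit:
arm_command(targets=[0, 0, 0, -3, 20, 0, 1, 0, 0, 0, -9, 60, 0, 1, 0, 0, 0, -15, 105, 0, 1, 0, 0, 0, -22, 150, 3, 1, 0, 0, 0, -29, 195, 6, 1, 0, 0, 0, -35, 240, 10, 1, 0, 0, 0, -39, 268, 14, 1, 0, 0, 0, -41, 282, 16, 1, 0, 0, 0, -41, 282, 16, 1, 0, 0, 0, -41, 282, 16, 1, 0, 0, 0, -41, 282, 16, 1])

```text
time: 6.3
tool_pos: [0.4855, -0.0146, 0.0974]
ee_rot: [-3.141, 0.0, 0.397]
wrist_force: [-0.2, 0.6, -0.7]
width: 0.0159
finger_force: 30.0
```

```bash
python3 - <<'E'
from h import *
h=dict(np.load("w3.npz")); print("hole",ray(h,321,246.5,.038).round(4))
o=robot.get_obs(); print(o["tool_pos"],o["ee_rot"],o["wrist_force"])
T=toolT(); w=robot.snapshot("wrist"); w["T"]=T@w["T_tool_cam"]; np.savez("w4.npz",**w)
hsv=cv2.cvtColor(w["color"],cv2.COLOR_RGB2HSV)
m=((hsv[...,0]>3)&(hsv[...,0]<20)&(hsv[...,1]>120)).astype(np.uint8); m[:150]=0; m[300:]=0; m[:,:250]=0; m[:,390:]=0
n,l,st,ce=cv2.connectedComponentsWithStats(m)
for i in range(1,n):
    if st[i,4]>8: print(st[i],ce[i].round(1),ray(w,*ce[i],.0395).round(4))
C=pts(w,w["T_tool_cam"]); k=(abs(C[...,0])<.01)&(abs(C[...,1])<.01)&(C[...,2]>.032)&(C[...,2]<.047)
v,u=np.nonzero(k); print("pin px",u.min(),u.max(),v.min(),v.max(),C[k].min(0).round(4),C[k].max(0).round(4))
cv2.imwrite("pics/c4.png",cv2.resize(w["color"][170:290,260:380],None,fx=5,fy=5,interpolation=2)[...,::-1])
E
```

```text
hole [0.4165 0.2593 0.038 ]
[ 0.48553527 -0.01458001  0.09737965] [-3.14089427e+00  7.61357041e-05  3.96555475e-01] [-0.24336369  0.56637107 -0.70385403]
[315 227  23  22 287] [325.6 236.4] [ 0.4984 -0.0139  0.0395]
[287 230  18  13  75] [294.3 237.2] [0.4895 0.0057 0.0395]
[ 301  261   35   39 1196] [318.3 281. ] [ 0.4662 -0.0219  0.0395]
pin px 315 322 257 260 [ 0.0011 -0.0028  0.0354] [0.003  0.0018 0.0411]
```

View pics/c4.png

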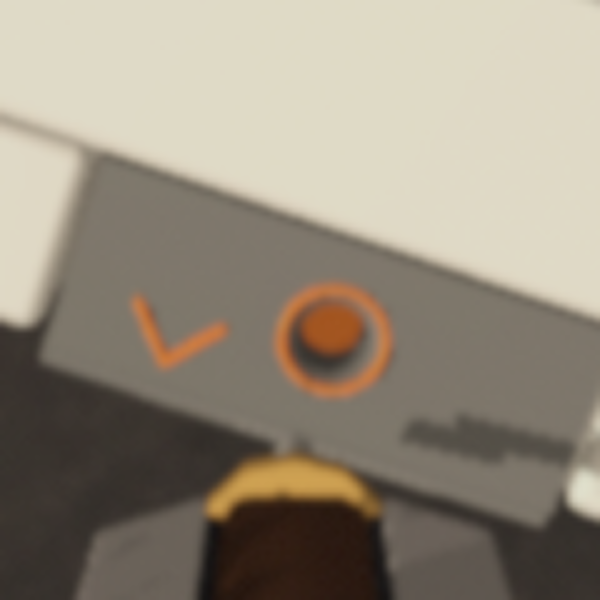

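The crop shows the orange ring of the recess at crop (333,339), image pixel (326.6,238), with the cap inside it. The pin tip is at crop (300,445). I'll line the pin up and lower it just into the mouth.

Emit:
arm_command(targets=[0, 0, 0, 6, 2, 0, 1, 0, 0, 0, 11, 4.5, 0, 1, 0, 0, 0, 11, 4.5, 4, 1, 0, 0, 0, 11, 4.5, 8, 1, 0, 0, 0, 11, 4.5, 11, 1, 0, 0, 0, 11, 4.5, 13, 1, 0, 0, 0, 11, 4.5, 14, 1, 0, 0, 0, 11, 4.5, 15, 1, 0, 0, 0, 11, 4.5, 16, 1, 0, 0, 0, 11, 4.5, 17, 1, 0, 0, 0, 11, 4.5, 17, 1, 0, 0, 0, 11, 4.5, 17, 1])

```text
time: 7.55
tool_pos: [0.4978, -0.016, 0.0805]
ee_rot: [3.141, -0.0, 0.395]
wrist_force: [-0.8, 0.1, 0.5]
width: 0.0162
finger_force: 30.0
```

Emit:
arm_command(targets=[0, 0, 0, 0.5, -1.5, 0, 1, 0, 0, 0, 0.5, -1.5, 1, 1, 0, 0, 0, 0.5, -1.5, 2, 1, 0, 0, 0, 0.5, -1.5, 3, 1, 0, 0, 0, 0.5, -1.5, 3, 1, 0, 0, 0, 0.5, -1.5, 3, 1])

```text
time: 8.15
tool_pos: [0.4976, -0.0144, 0.0774]
ee_rot: [-3.142, 0.0, 0.395]
wrist_force: [0.2, -0.3, -0.9]
width: 0.0158
finger_force: 30.0
```

Emit:
arm_command(targets=[0, 0, 0, 0, 0, 1, 1, 0, 0, 0, 0, 0, 2, 1, 0, 0, 0, 0, 0, 3, 1, 0, 0, 0, 0, 0, 3, 1, 0, 0, 0, 0, 0, 3, 1])

```text
time: 8.65
tool_pos: [0.4976, -0.0144, 0.0744]
ee_rot: [3.142, 0.0, 0.395]
wrist_force: [-0.7, 0.6, -0.1]
width: 0.0156
finger_force: 30.0
```

Emit:
arm_command(targets=[0, 0, 0, 0, 0, 1, 1, 0, 0, 0, 0, 0, 2, 1, 0, 0, 0, 0, 0, 2, 1, 0, 0, 0, 0, 0, 2, 1])

```text
time: 9.05
tool_pos: [0.4977, -0.0144, 0.0726]
ee_rot: [3.141, -0.0, 0.395]
wrist_force: [-0.1, -0.5, 0.5]
width: 0.0156
finger_force: 30.0
```

Emit:
arm_command(targets=[0, 0, 0, 0, 0, 0.7, 1, 0, 0, 0, 0, 0, 1.5, 1, 0, 0, 0, 0, 0, 1.5, 1, 0, 0, 0, 0, 0, 1.5, 1])

```text
time: 9.45
tool_pos: [0.4977, -0.0144, 0.0712]
ee_rot: [3.141, -0.0, 0.395]
wrist_force: [-0.6, -0.0, 2.2]
width: 0.0159
finger_force: 30.0
```

Emit:
arm_command(targets=[0, 0, 0, 0, 0, 0.5, 1, 0, 0, 0, 0, 0, 1, 1, 0, 0, 0, 0, 0, 1, 1, 0, 0, 0, 0, 0, 1, 1])

```text
time: 9.85
tool_pos: [0.4977, -0.0144, 0.0701]
ee_rot: [3.141, -0.0, 0.395]
wrist_force: [-0.3, -0.2, 3.2]
width: 0.0159
finger_force: 30.0
```

Emit:
arm_command(targets=[0, 0, 0, 0, 0, 0.5, 1, 0, 0, 0, 0, 0, 1, 1, 0, 0, 0, 0, 0, 1.5, 1, 0, 0, 0, 0, 0, 1.5, 1, 0, 0, 0, 0, 0, 1.5, 1])

```text
time: 10.35
tool_pos: [0.4977, -0.0144, 0.0686]
ee_rot: [3.141, -0.0, 0.395]
wrist_force: [-1.0, -0.4, 3.7]
width: 0.016
finger_force: 30.0
```

Emit:
arm_command(targets=[0, 0, 0, 0, 0, 0.5, 1, 0, 0, 0, 0, 0, 1.1, 1, 0, 0, 0, 0, 0, 1.1, 1, 0, 0, 0, 0, 0, 1.1, 1, 0, 0, 0, 0, 0, 1.1, 1])

```text
time: 10.85
tool_pos: [0.4977, -0.0144, 0.0675]
ee_rot: [3.141, -0.0, 0.395]
wrist_force: [-0.5, -0.3, 4.7]
width: 0.0158
finger_force: 30.0
```

Emit:
arm_command(targets=[0, 0, 0, -1, -0.3, 0, 1, 0, 0, 0, -2, -0.7, 0, 1, 0, 0, 0, -3, -1, 0, 1, 0, 0, 0, -4, -1.4, 0, 1, 0, 0, 0, -5, -1.7, 0, 1, 0, 0, 0, -6, -2.1, 0, 1, 0, 0, 0, -7, -2.4, 0, 1, 0, 0, 0, -7, -2.4, 0, 1])

```text
time: 11.65
tool_pos: [0.4901, -0.0149, 0.0674]
ee_rot: [3.141, 0.0, 0.395]
wrist_force: [2.0, 0.6, 5.4]
width: 0.0164
finger_force: 30.0
```

Emit:
arm_command(targets=[0, 0, 0, -2, -0.7, 0, 1, 0, 0, 0, -4, -1.4, 0, 1, 0, 0, 0, -6, -2, 0, 1, 0, 0, 0, -8, -2.7, 0, 1, 0, 0, 0, -10, -3.4, 0, 1, 0, 0, 0, -12, -4.1, 0, 1, 0, 0, 0, -14, -4.8, 0, 1, 0, 0, 0, -16, -5.5, 0, 1, 0, 0, 0, -18, -6.2, 0, 1, 0, 0, 0, -18, -6.2, 0, 1])

```text
time: 12.65
tool_pos: [0.4707, -0.0161, 0.0673]
ee_rot: [-3.141, 0.001, 0.395]
wrist_force: [1.5, 0.1, 5.2]
width: 0.0161
finger_force: 30.0
```

Emit:
arm_command(targets=[0, 0, 0, -2, -0.7, 0, 1, 0, 0, 0, -4, -1.4, 0, 1, 0, 0, 0, -6, -2, 0, 1, 0, 0, 0, -8, -2.7, 0, 1, 0, 0, 0, -10, -3.4, 0, 1, 0, 0, 0, -11.5, -3.9, 0, 1, 0, 0, 0, -12.3, -4.2, 0, 1, 0, 0, 0, -12.3, -4.2, 0, 1, 0, 0, 0, -12.3, -4.2, 0, 1])

```text
time: 13.55
tool_pos: [0.458, -0.0169, 0.0673]
ee_rot: [-3.141, 0.001, 0.395]
wrist_force: [1.2, 0.4, 5.4]
width: 0.0158
finger_force: 30.0
```

Emit:
arm_command(targets=[0, 0, 0, 1, 0.3, 0, 1, 0, 0, 0, 1.5, 0.5, -2, 1, 0, 0, 0, 1.5, 0.5, -5, 1, 0, 0, 0, 1.5, 0.5, -9, 1, 0, 0, 0, 1.5, 0.5, -15, 1, 0, 0, 0, 1.5, 0.5, -30, 1, 0, 0, 0, -14, -5, -45, 1, 0, 0, 0, -28, -10, -50, 1, 0, 0, 0, -28, -10, -50, 1, 0, 0, 0, -28, -10, -50, 1])

```text
time: 14.55
tool_pos: [0.4284, -0.0184, 0.117]
ee_rot: [-3.141, 0.0, 0.395]
wrist_force: [0.1, 0.4, -1.2]
width: 0.0158
finger_force: 30.0
```

```bash
python3 - <<'E'
from h import *
T=toolT(); w=robot.snapshot("wrist"); w["T"]=T@w["T_tool_cam"]; np.savez("w5.npz",**w)
print(T[:3,3].round(4),robot.get_obs()["wrist_force"].round(2))
hsv=cv2.cvtColor(w["color"],cv2.COLOR_RGB2HSV)
m=((hsv[...,0]>3)&(hsv[...,0]<20)&(hsv[...,1]>120)).astype(np.uint8); m[:120]=0; m[290:]=0; m[:,:230]=0; m[:,420:]=0
n,l,st,ce=cv2.connectedComponentsWithStats(m)
for i in range(1,n):
    if st[i,4]>8: print(st[i],ce[i].round(1),ray(w,*ce[i],.0395).round(4))
C=pts(w,w["T_tool_cam"]); k=(abs(C[...,0])<.01)&(abs(C[...,1])<.01)&(C[...,2]>.03)&(C[...,2]<.05)
print(C[k].min(0).round(4),C[k].max(0).round(4))
d=np.array([.4152,.2600])-T[:2,3]; yaw=np.arctan2(T[1,0],T[0,0]); print("yaw",yaw,"dz",T[2,3]-.0484)
print("to block tool xy",T[:2,:2].T@d*1e3)
cv2.imwrite("pics/c5.png",cv2.resize(w["color"][120:300,220:420],None,fx=3,fy=3)[...,::-1])
E
```

```text
[ 0.4284 -0.0184  0.117 ] [-0.12 -0.47  0.09]
[301 135   4   6  18] [302.5 137.3] [0.4958 0.0223 0.0395]
[366 191  10   5  11] [370.9 193.8] [ 0.4784 -0.0379  0.0395]
[323 198  22  22 278] [332.7 207.5] [ 0.4587 -0.0164  0.0395]
[296 201  17  13  69] [303.1 208.1] [0.45   0.0033 0.0395]
[301 261  35  29 872] [318.3 275.6] [ 0.4059 -0.027   0.0395]
[361 286  11   4  29] [365.2 287.9] [ 0.4105 -0.0644  0.0395]
[ 0.001  -0.0028  0.0354] [0.0029 0.0018 0.0412]
yaw 0.39451648146503615 dz 0.06859780022562711
to block tool xy [  94.83837436 -262.08116449]
```

View pics/c5.png

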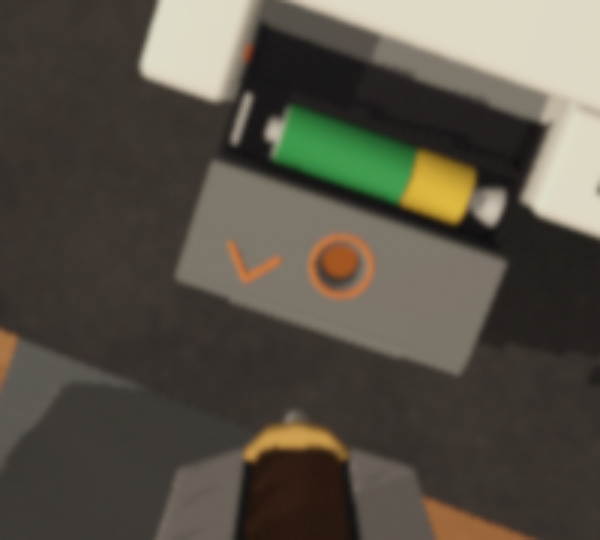

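The crop shows the drawer out with the battery exposed and the ring at crop (340,265). The recess has moved about 40 mm and the cap is up. I'll take the tester back over its block.

Emit:
arm_command(targets=[0, 0, 0, 7, -20, 0, 1, 0, 0, 0, 22, -62, 0, 1, 0, 0, 0, 38, -105, 0, 1, 0, 0, 0, 54, -148, 0, 1, 0, 0, 0, 69, -190, 0, 1, 0, 0, 0, 83, -228, 0, 1, 0, 0, 0, 92, -253, 0, 1, 0, 0, 0, 95, -262, 0, 1, 0, 0, 0, 95, -262, 0, 1, 0, 0, 0, 95, -262, 10, 1, 0, 0, 0, 95, -262, 20, 1, 0, 0, 0, 95, -262, 20, 1, 0, 0, 0, 95, -262, 20, 1])

```text
time: 15.9
tool_pos: [0.4153, 0.2588, 0.0966]
ee_rot: [3.141, 0.002, 0.393]
wrist_force: [0.1, 0.4, -0.0]
width: 0.0159
finger_force: 30.0
```

Emit:
arm_command(targets=[0, 0, 0, 0.7, -0.7, 4, 1, 0, 0, 0, 0.7, -0.7, 9, 1, 0, 0, 0, 0.7, -0.7, 12, 1, 0, 0, 0, 0.7, -0.7, 15, 1, 0, 0, 0, 0.7, -0.7, 18, 1, 0, 0, 0, 0.7, -0.7, 21, 1, 0, 0, 0, 0.7, -0.7, 21, 1])

```text
time: 16.6
tool_pos: [0.4158, 0.2603, 0.0758]
ee_rot: [3.141, 0.001, 0.395]
wrist_force: [0.5, -0.9, -1.7]
width: 0.0155
finger_force: 30.0
```

Emit:
arm_command(targets=[0, 0, 0, -0.3, 0, 4, 1, 0, 0, 0, -0.3, 0, 8, 1, 0, 0, 0, -0.3, 0, 12, 1, 0, 0, 0, -0.3, 0, 16, 1, 0, 0, 0, -0.3, 0, 20, 1, 0, 0, 0, -0.3, 0, 23, 1, 0, 0, 0, -0.3, 0, 25, 1, 0, 0, 0, -0.3, 0, 26.5, 1, 0, 0, 0, -0.3, 0, 26.5, 1, 0, 0, 0, -0.3, 0, 26.5, 1])

```text
time: 17.6
tool_pos: [0.4156, 0.2603, 0.0496]
ee_rot: [3.141, 0.0, 0.395]
wrist_force: [0.6, -5.3, 0.9]
width: 0.0155
finger_force: 30.0
```

Emit:
arm_command(targets=[0, 0, 0, -0.4, 0.9, 0, 1, 0, 0, 0, -0.4, 0.9, 0.6, 1, 0, 0, 0, -0.4, 0.9, 1, 1, 0, 0, 0, -0.4, 0.9, 1, 1])

```text
time: 18.0
tool_pos: [0.4156, 0.2602, 0.0489]
ee_rot: [-3.141, -0.0, 0.395]
wrist_force: [-0.5, -1.9, 1.5]
width: 0.0157
finger_force: 30.0
```

Emit:
arm_command(targets=[0, 0, 0, 0, 0, 0, 0.6, 0, 0, 0, 0, 0, 0, 0.4, 0, 0, 0, 0, 0, 0, 0.2, 0, 0, 0, 0, 0, 0, 0, 0, 0, 0, 0, 0, 0, -0.2, 0, 0, 0, 0, 0, 0, -0.4, 0, 0, 0, 0, 0, 0, -0.4, 0, 0, 0, 0, 0, 0, -0.4, 0, 0, 0, 0, 0, -20, -0.4, 0, 0, 0, 0, 0, -50, -0.4, 0, 0, 0, 0, 0, -75, -0.4, 0, 0, 0, 0, 0, -75, -0.4, 0, 0, 0, 0, 0, -75, -0.4])

```text
time: 19.3
tool_pos: [0.4157, 0.2598, 0.1239]
ee_rot: [3.142, -0.001, 0.395]
wrist_force: [-0.2, -1.1, -0.4]
width: 0.0657
finger_force: 0.0
```

```bash
python3 - <<'E'
from h import *
T=toolT(); print(T[:3,3].round(4), robot.get_obs()["width"]); w=robot.snapshot("wrist"); w["T"]=T@w["T_tool_cam"]
P=pts(w); m=(P[...,2]>.084)&(P[...,2]<.1)&(np.hypot(P[...,0]-.4155,P[...,1]-.26)<.03)
print("top",m.sum(),P[m].mean(0).round(4),P[m].max(0).round(4))
for lo,hi in((.05,.06),(.06,.07),(.07,.08)):
    k=(P[...,2]>lo)&(P[...,2]<hi)&(np.hypot(P[...,0]-.4155,P[...,1]-.26)<.03); print(k.sum(),P[k].mean(0).round(4))
cv2.imwrite("pics/c6.png",cv2.resize(w["color"][120:300,220:420],None,fx=3,fy=3)[...,::-1])
E
```

```text
[0.4157 0.2598 0.1239] 0.065718326341184
top 573 [0.4168 0.2612 0.0887] [0.425  0.2699 0.0933]
72 [0.4226 0.2635 0.0551]
86 [0.4227 0.2636 0.065 ]
95 [0.4226 0.2637 0.0751]
```

View pics/c6.png

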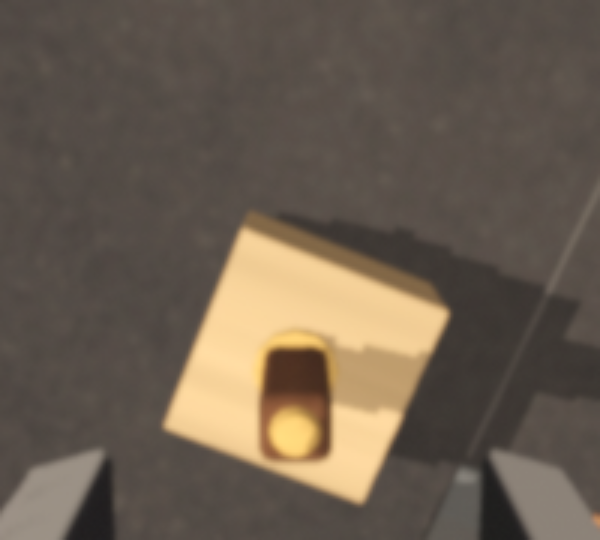

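The crop shows the tester upright in its block, at about crop (295,390), with the collar on the wood. Its top is at z ≈ 0.088/0.092 m as at the start, and the gripper is clear of it. I'll hand the job in.

```bash
python3 -c "
from bench import robot
print(robot.close_job())"
```

```text
the job is handed in; nothing more can be done
None
```

The job is handed in at about 19 s of the 58 s allowed, but it returned no verdict: by my measurements the drawer is about 40 mm out, the catch was pressed with about 5 N and looks up again in the wrist picture, and the tester stands upright and home in its block.

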